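Seat and hold a kiln post in the V-cradle of the wet saw

TASK

Load the long round kiln post from the wooden rack into the V-cradle of the wet saw for cutting: lay it in the V, push it along until its end is pressed firmly home against the stop rod, bedded on both flanks of the V, then swing the hold-down arm over so that its pad rests on the post. Press only as a careful hand would, because the stop rod loses its setting if the post is rammed against it and the ceramic chips if crushed into the V, and leave everything else where it is.

Things in the scene. Friction and masses are not known exactly. Their poses are not given: they have to be found in the camera images.
- post: the post to load: plain cream ceramic round bar, diameter 50 mm, length 120 mm, 0.3 to 0.7 kg, lying on its side in one lane of the rack. Origin at the bar's centre, x along its axis (ends alike, either may go to the stop). In the V it slides under about 1 to 6 N if pushed level and near its axis; pushed high or with fingers that drag down on its end it jams. Pressed into the V with over 45 N it chips.
- rack: fixed wooden rack, 160 x 330 mm board 12 mm thick, three lanes along its x at y = -108, 0 and 108 mm, each between two battens 10 mm high and 44 mm apart (inner faces). The lying posts rest on the board (the long round post's axis is 37 mm above the bench). Origin on the bench under the rack's middle, z up.
- saw: fixed bench wet saw: grey tray 340 x 450 x 30 mm, carriage plate with its top 40 mm above the bench (x -150 to 150, y -90 to 100 mm), V-cradle on it; blade with guard and motor on the -y side, all beyond y = -115 mm, up to 260 mm high. Origin on the bench under the middle of the V; x runs along the V towards the stop rod, y towards the hold-down's pivot.
- cradle (a point): point on the V's centre line, 85.4 mm above the bench, where the axis of a seated post runs; axes as the saw's. The 90 degree V is a steel block 49 mm wide over its lips, narrower than the post; lips 71 mm, groove bottom 50 mm above the bench; from x = -110 to 70 mm, with a 6 mm saw slot at x = -45 mm. Its -x end is open and free, to push the post from there.
- stop: steel stop rod in line with the seated post, flat head 24 mm across. Origin: centre of the head's face, x as the saw's x, 45 to 65 mm beyond the cradle point, differently each time. Only finger-tight: 6 to 7 N of push beyond what sliding takes, for half a second, is a firm press; over 13 N on it, its setting is lost. Bracket 40 mm wide, 106 mm high, 100 mm beyond the cradle point.
- hold_down (a joint): hinge of the hold-down arm; axis along the saw's x through y = 60, z = 127 mm of the saw frame, arm at x = 30 mm. 0: arm level, its rubber pad (60 mm from the pivot) on top of a seated post. It starts open at 1.75 to 1.95, leaning back past upright (1.57) to +y. Pushed past upright to -y it sinks by itself in 2 to 3 s and its weight holds; with no post it sinks to -0.15.
- hold_down_knob (a point): centre of the black ball knob, 28 mm across, at the free end of the hold-down arm, 115 mm from its pivot (about 238 mm above the bench when open, 129 mm when down). The arm is a dark steel bar 22 mm wide (along the saw's x) and 10 mm thick.
- post_short: another round post, diameter 50, length 75 mm, in the rack: leave it. Origin at its centre.
- post_square: square post 40 x 40 x 120 mm in the rack: leave it. Origin at its centre.
- offcut: ceramic disc, diameter 50, 22 mm high, lying on the saw's carriage beside the stop rod: leave it. Origin under its centre.
- bowl: biscuit-fired bowl, 130 mm across, 60 mm high, on the bench: leave it. Origin under its centre.
- glaze_jar: capped jar, diameter 68, 85 mm high, on the bench: leave it. Origin under its centre.
- rub_brick: dark rubbing brick 100 x 50 x 25 mm, in the saw's tray: leave it. Origin under its centre.
Mind the look-alikes: they are no part of the job. Leave any black or turquoise look-alike of the post alone.

How it is judged (in metres and radians):
On the way, in this order (a step that is already met when the one before it is completed fails the run):
1. the post lies bedded in the V, on both flanks (y of post in the frame of cradle between -0.002 and 0.002 m and z of post in the frame of cradle between -0.002 and 0.002 m and angle between the x axis of post and the x axis of cradle, either way round below 0.03 rad), for 0.1 s.
2. the bedded post is pressed firmly against the stop rod (5 to 13 N) (all of step 1 and x of post in the frame of stop between -0.0615 and -0.0585 m and contact force between post and stop above 5 N), for 0.4 s.
At the end, for the whole second after the job is handed in: The long round post lies in the V-cradle on both flanks (axis within 2 mm of the seated line sideways and in height, within 0.03 rad of the V), its end face at the stop rod's face (within 1.5 mm), and the hold-down arm is down on it (joint within 0.05 rad of 0); all at rest (all of step 1 and x of post in the frame of stop between -0.0615 and -0.0585 m and value of joint hold_down between -0.05 and 0.05 rad and linear speed of post below 0.01 m/s and velocity of joint hold_down between -0.05 and 0.05 rad/s); the robot touches nothing.
It fails at once if the post is rammed against the stop rod hard enough to lose its setting (over 13 N) (contact force between post and stop above 13 N).
It fails at once if the post is crushed into the V or knocked against the saw (over 45 N) (contact force between post and saw above 45 N).
It fails at once if a bystander is moved by more than 15 mm (distance of post_short from where it was at the start of the episode above 0.015 m or distance of post_square from where it was at the start of the episode above 0.015 m or distance of offcut from where it was at the start of the episode above 0.015 m or distance of bowl from where it was at the start of the episode above 0.015 m or distance of glaze_jar from where it was at the start of the episode above 0.015 m or distance of rub_brick from where it was at the start of the episode above 0.015 m).
It also fails if it takes over 72 s, if anything falls off the work surface, if the arm or the gripper's body presses on something with over 40 N, if the wrist force passes 120 N, or if a joint passes its speed limit or range.

ROBOT

A 6-joint arm with a two-finger parallel gripper is mounted at the origin on the work surface. World frame = base frame: x ahead of the robot, y to its left, z up, the work surface at z = 0. Lengths are in m, angles in degrees, forces in N, time in s.
With the tool pointing down it reaches from about 0.3 to 0.875 m from the base axis. Payload 6.4 kg.
Tool frame: the origin (TCP) lies at the very end of the fingers, on their centre line; the grasp point (between the pads) lies 19 mm behind it; z points along the fingers, y is the line along which they close (so a half turn about z gives the same grasp; the last joint's range is limited). The gripper opens to 88 mm and grips with 3 to 60 N. Pads are 18 mm wide; open, the fingers measure 123 mm over their backs; the gripper's body (75 mm by 187 mm) begins 45 mm behind the grasp point.
Start: joints at [61.977, 10.359, 92.074, -0, 77.567, -11.82], TCP at [0.16, 0.552, 0.239] pointing down, gripper open.
Joint ranges: [-171.53, 171.53], [-51.25, 118.39], [17.06, 147.69], [-65.23, 245.23], [0, 150.52], [-178.68, 178.68]. Speed limits (degrees/s): [147.25, 147.25, 172.46, 180, 180, 180].

INTERFACE

Orientations are given as [roll, pitch, yaw] about the fixed x, y, z axes, in that order (R = Rz(yaw) Ry(pitch) Rx(roll)).
In Python, from rig import robot gives the robot as it stands. The module is installed in compiled form; this text tells all that it offers.
- The arm moves only by the shell command python3 -m pendant 'ROWS'. ROWS is JSON, a list of rows, each an object of numbers: "dx", "dy", "dz": the shift along the tool's x, y, z in m; "rx", "ry", "rz": the turn, a rotation vector about the tool's x, y, z in rad; "grip": the closure, from -1 (fully open) to 1 (shut). In form: [{"dx": .., "dy": .., "dz": .., "rx": .., "ry": .., "rz": .., "grip": ..}, ...]. A call has 1 to 12 rows; each row shifts and turns the commanded pose from where the row before left it, along the tool's axes as they then stand; what a row does not reach is not made up. A row lasts 1/8 s, in which the tool goes at most 62.5 mm and 10.7 degrees, less where a joint would pass 70% of its speed; a pose out of reach is approached as far as the arm can. A call is refused whole if a number of a shift passes 0.0625 or a number of a turn 0.188, either way. A call with a gripper value outside its range is refused whole. The fingers move at their own pace and stop on an object; the grip force is fixed at half the most. Time passes only in rows, so rows that do not move let the fingers close. It gives the time, the measured TCP pose, the force, the opening and the grip force at its end, in the units of the state.
- robot.observe(): the state, without advancing time (a new reading comes with each control period).
- robot.get_image(name): name is "scene" or "side" or "wrist"; returns (picture, depth): 384x512x3 uint8, red, green, blue; 384x512 float32, m along the optical axis (not along the pixel's ray), 0 where there is no reading.
- robot.camera_params(name): a dict with "intrinsics" (3x3 intrinsics, pixels), "extrinsics" (4x4, takes a point from world to camera coordinates); the wrist camera has in their place "tool_from_camera" (4x4, takes a point from camera to tool coordinates, whose origin is the TCP and whose axes are the flange's). Camera axes: x right, y down, z forward; pixel columns grow to the right and rows downward; lengths in m; the calibration is good to about 2 mm. A picture is of the moment at which its call begins: read the wrist's pose just before it. camera_params takes no time and is no camera call.
- robot.hand_in(): hands the job in; it is judged then, once.
The state is a dict: "time_s": time; "joint_pos": joint angles; "joint_velocities": joint speeds; "joint_efforts": joint torques, N m; "ee_pos": TCP position; "tool_rot": TCP orientation; "ft_force": force on the tool from outside, world axes, zero at the start; "torque": the same for the moment, N m; "opening": opening from 0.0 (shut) to 1.0 (fully open); "grip_force": force on a finger pad.
Only numpy, scipy, OpenCV 4.12 (cv2) and the standard library are available. Lean on these libraries where they do the work, as an engineer would, in place of code of your own. Each camera call takes 0.05 s, during which the arm holds its last target. There are 200 camera calls.

## Working session

There is one attempt and no reset: what is moved stays moved. The work goes in short steps, Python scripts to look and compute and a shell command to move; the robot and the scene stay as the last step left them, time stands still between calls to the robot, and variables do not carry over. Pictures are saved under pics/ and viewed, at most 10 in all, crops included, and the job is handed in when it is done.

```bash
mkdir -p pics; cat > h.py <<'E'
import numpy as np,cv2
from rig import robot
from scipy.spatial.transform import Rotation as R
def cap(n):
    s=robot.observe(); im,d=robot.get_image(n); p=robot.camera_params(n); K=np.array(p['intrinsics'])
    if n=='wrist':
        T=np.eye(4);T[:3,:3]=R.from_euler('xyz',s['tool_rot'],degrees=True).as_matrix();T[:3,3]=s['ee_pos']
        W=T@np.array(p['tool_from_camera'])
    else: W=np.linalg.inv(np.array(p['extrinsics']))
    return im,d,K,W
def cloud(d,K,W):
    v,u=np.mgrid[:d.shape[0],:d.shape[1]]
    P=np.stack([(u-K[0,2])/K[0,0]*d,(v-K[1,2])/K[1,1]*d,d],-1)
    return P@W[:3,:3].T+W[:3,3]
def onplane(u,v,K,W,z):
    r=W[:3,:3]@np.array([(u-K[0,2])/K[0,0],(v-K[1,2])/K[1,1],1]);o=W[:3,3]
    return o+r*(z-o[2])/r[2]
E
python3 - <<'E'
from h import *
print(robot.observe())
for n in ['scene','side','wrist']:
    im,d,K,W=cap(n); np.savez(n+'0.npz',im=im,d=d,K=K,W=W); print(n,K[0,0],W.round(3).tolist(),(d>0).mean())
    cv2.imwrite(f'pics/{n}0.png',im[:,:,::-1])
E
```

```text
{'time_s': 0.0, 'joint_pos': array([ 6.19735199e+01,  1.03997773e+01,  9.21295751e+01, -3.77814859e-04,
        7.75686124e+01, -1.18230398e+01]), 'joint_velocities': array([ 0.00399073, -0.06256016, -0.02997592,  0.03581317,  0.04296206,
       -0.04837684]), 'joint_efforts': array([-1.99676993e-03, -4.33861685e+01, -3.41838205e+01,  7.00160977e-02,
        3.84776818e-02, -1.42558001e-04]), 'ee_pos': array([0.16021441, 0.55168208, 0.23784847]), 'tool_rot': array([-1.79904038e+02, -1.97109683e-02,  1.63796625e+02]), 'ft_force': array([-0.55410514,  0.16339129,  1.56195289]), 'torque': array([-0.05400849, -0.02110658,  0.0100351 ]), 'grip_force': 0.0, 'opening': 0.9977695642985779}
scene 383.1104538433544 [[-0.65, 0.508, -0.565, 1.202], [0.759, 0.453, -0.467, 0.624], [0.019, -0.733, -0.68, 0.91], [0.0, 0.0, 0.0, 1.0]] 0.9875844319661459
side 353.90996240171523 [[1.0, -0.015, 0.024, 0.474], [-0.028, -0.598, 0.801, -0.758], [0.002, -0.801, -0.599, 0.712], [0.0, 0.0, 0.0, 1.0]] 0.9959259033203125
wrist 298.2562722874644 [[0.28, 0.916, 0.288, 0.086], [0.96, -0.267, -0.084, 0.574], [-0.0, 0.3, -0.954, 0.384], [0.0, 0.0, 0.0, 1.0]] 0.9962717692057291
```

View pics/scene0.png

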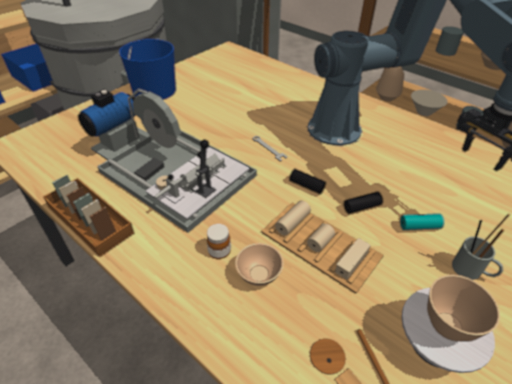

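View pics/side0.png

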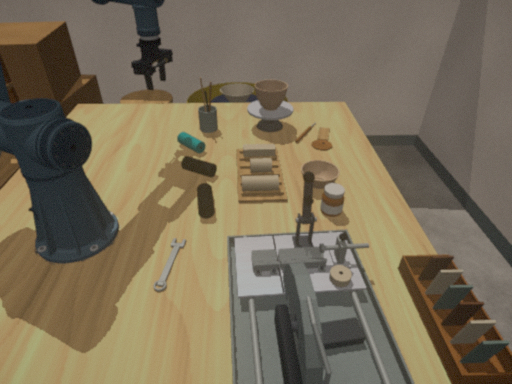

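View pics/wrist0.png

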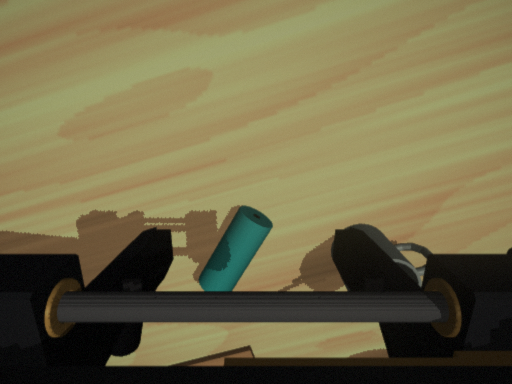

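The scene view shows the rack near (320,245), with the long post at (294,215), the short one at (321,237) and the square one at (352,258). The saw is near (180,170). In the side view the long post is at (262,184), the V-block at (280,260), the stop rod at (345,246) and the open hold-down at (308,200). The wrist view shows only the turquoise look-alike.

```bash
python3 - <<'E'
from h import *
for n,(u0,v0,u1,v1) in {'side':(222,165,400,320),'scene':(120,130,390,300)}.items():
    f=np.load(n+'0.npz'); im=f['im']; c=cv2.resize(im[v0:v1,u0:u1],None,fx=(780/(u1-u0)),fy=780/(u1-u0) if n=='scene' else 600/(v1-v0)*.99,interpolation=cv2.INTER_CUBIC)
    h=min(c.shape[0],590); cv2.imwrite(f'pics/{n}_c.png',c[:h,:,::-1])
    P=cloud(f['d'],f['K'],f['W'])
    pts={'side':[(262,184),(261,161),(260,170),(280,258),(270,280),(330,285),(345,246),(310,180),(340,270),(332,205),(320,172)],'scene':[(294,215),(321,237),(352,258),(205,145),(218,240),(258,262),(380,250)]}[n]
    for u,v in pts: print(n,u,v,P[v,u].round(3))
E
```

```text
side 262 184 [0.538 0.166 0.047]
side 261 161 [0.541 0.286 0.06 ]
side 260 170 [0.538 0.277 0.028]
side 280 258 [ 0.565 -0.159  0.055]
side 270 280 [ 0.537 -0.214  0.04 ]
side 330 285 [ 0.677 -0.232  0.039]
side 345 246 [ 0.717 -0.169  0.103]
side 310 180 [ 0.633 -0.087  0.239]
side 340 270 [ 0.703 -0.205  0.06 ]
side 332 205 [0.742 0.057 0.045]
side 320 172 [0.749 0.272 0.019]
scene 294 215 [0.54  0.2   0.059]
scene 321 237 [0.557 0.309 0.06 ]
scene 352 258 [0.553 0.411 0.049]
scene 205 145 [ 0.638 -0.06   0.245]
scene 218 240 [0.769 0.111 0.082]
scene 258 262 [0.715 0.209 0.014]
scene 380 250 [0.437 0.446 0.001]
```

View pics/side_c.png

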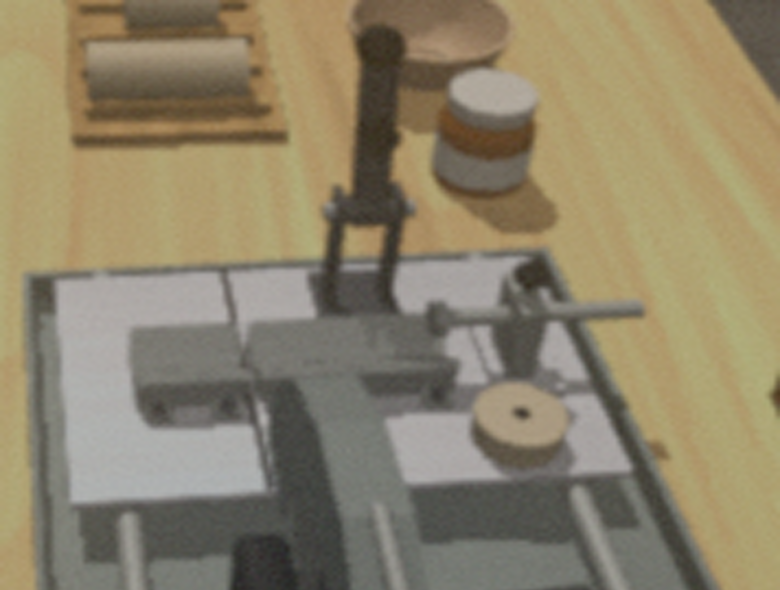

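View pics/scene_c.png

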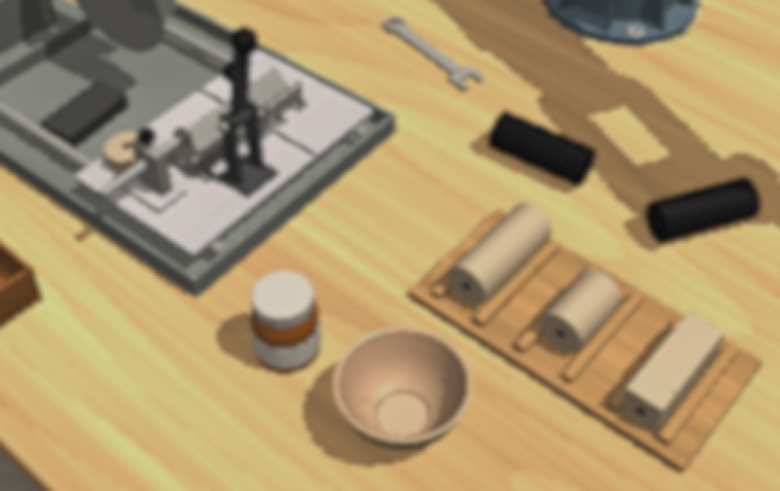

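The side crop shows the V-block (135–455 across, ~345 down) with its open -x end on the left. The stop head is at (437,318) and the offcut at (520,420). The scene crop confirms three posts in the lanes, the long round one nearest the saw. Next I'll fit rough poses from the depth.

```bash
python3 - <<'E'
from h import *
def rect(Q):
    (c,s,a)=cv2.minAreaRect((Q[:,:2]*1000).astype(np.float32)); return np.round(c,1),np.round(s,1),round(a,2),len(Q)
A={}
for n in ['side','scene']:
    f=np.load(n+'0.npz');P=cloud(f['d'],f['K'],f['W']).reshape(-1,3);A[n]=P
    x,y,z=P.T
    m=(x>.44)&(x<.65)&(y>.11)&(y<.245)&(z>.03)&(z<.08)
    print(n,'post',rect(P[m]),np.percentile(P[m,2],98))
    m=(x>.44)&(x<.65)&(y>.11)&(y<.5)&(z>.006)&(z<.08); print('rack',rect(P[m]))
    m=(x>.4)&(x<.85)&(y>-.35)&(y<.02)&(z>.035)&(z<.044); print('plate',rect(P[m]))
    m=(x>.4)&(x<.8)&(y>-.22)&(y<-.08)&(z>.052)&(z<.075); print('V',rect(P[m]),np.percentile(P[m],[1,99],axis=0).round(3).tolist())
    m=(x>.55)&(x<.7)&(y>-.15)&(y<.02)&(z>.22)&(z<.27); print('knob',np.percentile(P[m],[2,50,98],axis=0).round(3).tolist())
    m=(x>.6)&(x<.9)&(y>-.25)&(y<-.1)&(z>.078)&(z<.12); print('rod',np.percentile(P[m],[1,50,99],axis=0).round(3).tolist())
E
```

```text
side post (array([530.9, 183.1]), array([ 47.3, 120.8]), 89.13, 497) 0.06203490731231558
rack (array([535.3, 295.2]), array([159.7, 329.9]), 1.4, 2489)
plate (array([ 604.7, -153.9]), array([300.5, 193.1]), 2.87, 3668)
V (array([ 616.2, -143.5]), array([126.6, 241.5]), 80.44, 1392) [[0.496, -0.218, 0.052], [0.721, -0.097, 0.072]]
knob [[0.618, -0.088, 0.22], [0.629, -0.083, 0.242], [0.641, -0.068, 0.252]]
rod [[0.612, -0.173, 0.079], [0.705, -0.156, 0.09], [0.779, -0.102, 0.119]]
scene post (array([532.2, 193.4]), array([ 50.7, 123.2]), 89.88, 588) 0.062437652639618584
rack (array([536.1, 300.5]), array([164.9, 331. ]), 1.36, 4958)
plate (array([ 603.7, -150.1]), array([304.4, 195.1]), 3.01, 1969)
V (array([ 617.6, -139.4]), array([129.2, 241.8]), 79.43, 529) [[0.497, -0.218, 0.052], [0.725, -0.082, 0.073]]
knob [[0.623, -0.08, 0.223], [0.636, -0.068, 0.245], [0.644, -0.059, 0.252]]
rod [[0.618, -0.168, 0.08], [0.718, -0.146, 0.09], [0.78, -0.101, 0.118]]
```

```bash
cat >> h.py <<'E'
def go(t,yaw=None):
    s=robot.observe(); r=R.from_euler('xyz',s['tool_rot'],degrees=True)
    if yaw is not None:
        tr=R.from_euler('xyz',[180,0,yaw],degrees=True); print('rot',(r.inv()*tr).as_rotvec().round(4)); r=tr
    print('t',round(s['time_s'],2),'at',s['ee_pos'].round(4),'d',r.inv().apply(np.array(t)-s['ee_pos']).round(4))
E
python3 -m pendant '[{"rz":-0.1535},{"rz":-0.1535},{"dx":-0.0351,"dy":-0.0461},{"dx":-0.0351,"dy":-0.0461},{"dx":-0.0351,"dy":-0.0461},{"dx":-0.0351,"dy":-0.0461},{"dx":-0.0351,"dy":-0.0461},{"dx":-0.0351,"dy":-0.0461},{"dx":-0.0351,"dy":-0.0461},{"dx":-0.0351,"dy":-0.0461},{}]'
python3 - <<'E'
from h import *
im,d,K,W=cap('wrist'); np.savez('wrist1.npz',im=im,d=d,K=K,W=W); cv2.imwrite('pics/wrist1.png',im[:,:,::-1])
P=cloud(d,K,W).reshape(-1,3);x,y,z=P.T
m=(x>.44)&(x<.65)&(y>.11)&(y<.245)&(z>.03)&(z<.08); print(cv2.minAreaRect((P[m,:2]*1000).astype(np.float32)),np.percentile(P[m],[1,50,99],axis=0).round(4))
m=(x>.44)&(x<.65)&(y>.1)&(y<.245)&(z>.008)&(z<.02);print(np.percentile(P[m],[1,50,99],axis=0).round(4))
print(robot.observe()['ft_force'],robot.observe()['joint_pos'].round(1))
go((.531,.187,.1),181.4)
E
```

```text
invalid input at $[0]: expected keys dx, dy, dz, rx, ry, rz, grip
Traceback (most recent call last):
IndexError: index -1 is out of bounds for axis 0 with size 0
```

View pics/wrist1.png

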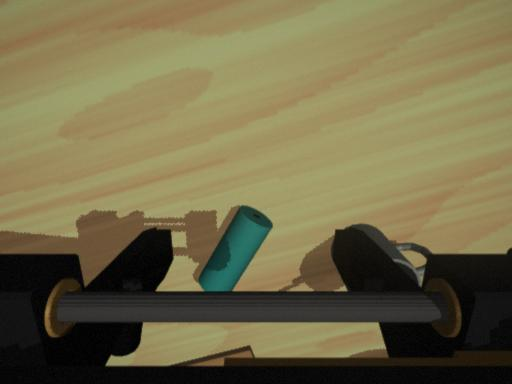

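The call was refused because every row needs all the keys. The view is therefore unchanged, with the turquoise look-alike at (237,250).

```bash

python3 -m pendant '[{"dx":0,"dy":0,"dz":0,"rx":0,"ry":0,"rz":-0.1535,"grip":-1},{"dx":0,"dy":0,"dz":0,"rx":0,"ry":0,"rz":-0.1535,"grip":-1},{"dx":-0.0351,"dy":-0.0461,"dz":0,"rx":0,"ry":0,"rz":0,"grip":-1},{"dx":-0.0351,"dy":-0.0461,"dz":0,"rx":0,"ry":0,"rz":0,"grip":-1},{"dx":-0.0351,"dy":-0.0461,"dz":0,"rx":0,"ry":0,"rz":0,"grip":-1},{"dx":-0.0351,"dy":-0.0461,"dz":0,"rx":0,"ry":0,"rz":0,"grip":-1},{"dx":-0.0351,"dy":-0.0461,"dz":0,"rx":0,"ry":0,"rz":0,"grip":-1},{"dx":-0.0351,"dy":-0.0461,"dz":0,"rx":0,"ry":0,"rz":0,"grip":-1},{"dx":-0.0351,"dy":-0.0461,"dz":0,"rx":0,"ry":0,"rz":0,"grip":-1},{"dx":-0.0351,"dy":-0.0461,"dz":0,"rx":0,"ry":0,"rz":0,"grip":-1},{"dx":0,"dy":0,"dz":0,"rx":0,"ry":0,"rz":0,"grip":-1}]'
python3 - <<'E'
from h import *
im,d,K,W=cap('wrist'); np.savez('wrist1.npz',im=im,d=d,K=K,W=W); cv2.imwrite('pics/wrist1.png',im[:,:,::-1])
P=cloud(d,K,W).reshape(-1,3);x,y,z=P.T
m=(x>.44)&(x<.65)&(y>.11)&(y<.245)&(z>.03)&(z<.08); print(m.sum(),cv2.minAreaRect((P[m,:2]*1000).astype(np.float32)));print(np.percentile(P[m],[1,50,99],axis=0).round(4))
m=(x>.44)&(x<.65)&(y>.1)&(y<.245)&(z>.008)&(z<.02);print(np.percentile(P[m],[1,50,99],axis=0).round(4))
print(robot.observe()['ft_force'],robot.observe()['joint_pos'].round(1))
go((.531,.187,.1),181.4)
E
```

```text
time_s: 1.58
ee_pos: [0.4521, 0.1873, 0.2387]
tool_rot: [-180.0, 0.0, -178.9]
ft_force: [-0.2, 1.4, -0.5]
opening: 1.003
grip_force: 0.0
3770 ((531.9297485351562, 190.77645874023438), (121.00517272949219, 49.2086181640625), 1.2778854370117188)
[[0.4718 0.1665 0.0352]
 [0.5232 0.1905 0.0587]
 [0.5901 0.2147 0.0631]]
[[0.4586 0.1351 0.01  ]
 [0.5156 0.1769 0.0123]
 [0.617  0.2445 0.0146]]
[-0.21773216  0.62870018 -0.93577973] [  8.8  -0.9 104.2   0.   76.7 -82.4]
rot [ 0.0001 -0.0007 -0.0041]
t 1.62 at [0.4508 0.1889 0.2385] d [-0.0802 -0.0038  0.1385]
```

View pics/wrist1.png

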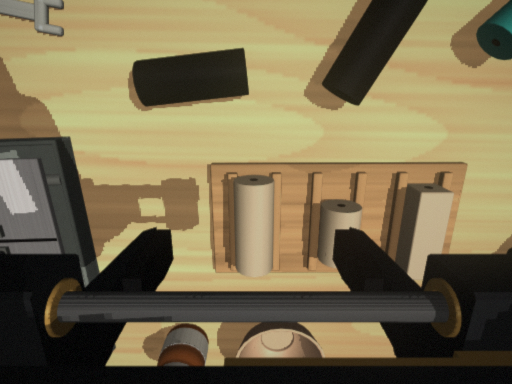

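The wrist view shows the long post in the left lane at columns 235–272, rows 177–275. Its depth fit is 121 × 49 mm, centred at (0.532, 0.1907) with yaw 1.3°, which agrees with the rack lane. I'll descend and grasp.

```bash

python3 -m pendant '[{"dx":-0.027,"dy":0,"dz":0.046,"rx":0,"ry":0,"rz":0,"grip":-1},{"dx":-0.027,"dy":0,"dz":0.046,"rx":0,"ry":0,"rz":0,"grip":-1},{"dx":-0.027,"dy":0,"dz":0.046,"rx":0,"ry":0,"rz":0,"grip":-1},{"dx":0,"dy":0,"dz":0.03,"rx":0,"ry":0,"rz":0,"grip":-1},{"dx":0,"dy":0,"dz":0.03,"rx":0,"ry":0,"rz":0,"grip":-1},{"dx":0,"dy":0,"dz":0.0135,"rx":0,"ry":0,"rz":0,"grip":-1},{"dx":0,"dy":0,"dz":0,"rx":0,"ry":0,"rz":0,"grip":-1},{"dx":0,"dy":0,"dz":0,"rx":0,"ry":0,"rz":0,"grip":-1}]'
python3 -c "
from h import *
go((.532,.1907,.0265),181.2)"
```

```text
time_s: 2.62
ee_pos: [0.5319, 0.1928, 0.0286]
tool_rot: [180.0, 0.1, -178.6]
ft_force: [-0.3, -0.2, -0.3]
opening: 1.0
grip_force: 0.0
rot [0.0003 0.0021 0.0039]
t 2.62 at [0.5319 0.1928 0.0286] d [-0.0001 -0.0021  0.0021]
```

```bash

python3 -m pendant '[{"dx":0,"dy":-0.001,"dz":0.0015,"rx":0,"ry":0,"rz":0,"grip":-1},{"dx":0,"dy":0,"dz":0,"rx":0,"ry":0,"rz":0,"grip":1},{"dx":0,"dy":0,"dz":0,"rx":0,"ry":0,"rz":0,"grip":1},{"dx":0,"dy":0,"dz":0,"rx":0,"ry":0,"rz":0,"grip":1},{"dx":0,"dy":0,"dz":0,"rx":0,"ry":0,"rz":0,"grip":1},{"dx":0,"dy":0,"dz":0,"rx":0,"ry":0,"rz":0,"grip":1},{"dx":0,"dy":0,"dz":0,"rx":0,"ry":0,"rz":0,"grip":1}]'
```

```text
time_s: 3.5
ee_pos: [0.5312, 0.1911, 0.0257]
tool_rot: [-180.0, 0.0, -178.6]
ft_force: [-0.1, -1.0, 0.4]
opening: 0.559
grip_force: 30.0
```

```bash

python3 -m pendant '[{"dx":0,"dy":0,"dz":-0.03,"rx":0,"ry":0,"rz":0,"grip":1},{"dx":0,"dy":0,"dz":-0.06,"rx":0,"ry":0,"rz":0,"grip":1},{"dx":0,"dy":0,"dz":-0.06,"rx":0,"ry":0,"rz":0,"grip":1},{"dx":-0.006,"dy":-0.048,"dz":-0.036,"rx":0,"ry":0,"rz":0,"grip":1},{"dx":-0.006,"dy":-0.048,"dz":-0.036,"rx":0,"ry":0,"rz":0,"grip":1},{"dx":-0.006,"dy":-0.048,"dz":-0.036,"rx":0,"ry":0,"rz":0,"grip":1},{"dx":-0.006,"dy":-0.048,"dz":-0.036,"rx":0,"ry":0,"rz":-0.029,"grip":1},{"dx":0,"dy":0,"dz":0,"rx":0,"ry":0,"rz":0,"grip":1},{"dx":0,"dy":0,"dz":0,"rx":0,"ry":0,"rz":0,"grip":1}]'
python3 - <<'E'
from h import *
im,d,K,W=cap('wrist'); np.savez('wrist2.npz',im=im,d=d,K=K,W=W); cv2.imwrite('pics/wrist2.png',im[:,:,::-1])
P=cloud(d,K,W).reshape(-1,3);x,y,z=P.T
print(robot.observe()['ft_force'])
m=(x>.4)&(x<.85)&(y>-.35)&(y<.02)&(z>.036)&(z<.044); print('plate',m.sum(),cv2.minAreaRect((P[m,:2]*1000).astype(np.float32)),np.median(z[m]))
m=(x>.45)&(x<.7)&(y>-.2)&(y<-.1)&(z>.068)&(z<.075); print('lips',m.sum(),cv2.minAreaRect((P[m,:2]*1000).astype(np.float32)),np.median(z[m]))
m=(x>.56)&(x<.7)&(y>-.15)&(y<.0)&(z>.2)&(z<.27); print('knob',np.percentile(P[m],[2,50,98],axis=0).round(3).tolist())
E
```

```text
time_s: 4.62
ee_pos: [0.5589, 0.0002, 0.3181]
tool_rot: [179.9, -0.1, -177.0]
ft_force: [0.1, 1.4, -5.0]
opening: 0.562
grip_force: 30.0
[ 0.14596309  0.25214403 -5.35682824]
plate 13318 ((593.144287109375, -153.4298553466797), (274.3315734863281, 190.5154266357422), 2.9554476737976074) 0.040043703485220516
lips 969 ((584.1068115234375, -142.2948760986328), (179.1919403076172, 79.77626037597656), 3.0614724159240723) 0.06926027322672546
knob [[0.618, -0.099, 0.2], [0.621, -0.081, 0.224], [0.631, -0.076, 0.25]]
```

View pics/wrist2.png

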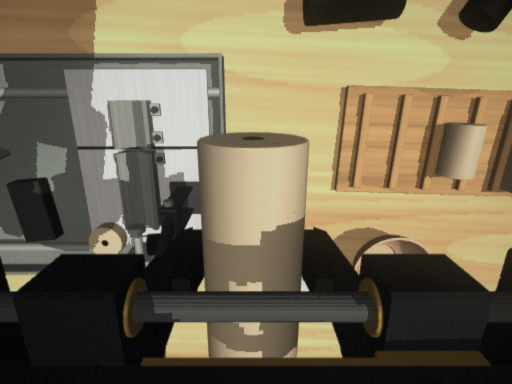

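The wrist view shows the gripped post in the foreground. The V is at columns 110–155, rows 100–230, the stop head is near (139,233) and the slot is at row 148. Plate yaw fits at about 2.96°. Now a precise fit of the saw frame.

```bash
cat > fit.py <<'E'
from h import *
import sys
def fit(f,yaw=2.95):
    P=cloud(f['d'],f['K'],f['W']); c,s=np.cos(np.radians(yaw)),np.sin(np.radians(yaw))
    Q=P.copy(); Q[...,0]=c*P[...,0]+s*P[...,1]; Q[...,1]=-s*P[...,0]+c*P[...,1]
    # guess origin
    o=np.array([.6045,-.1545]); o=np.array([c*o[0]+s*o[1],-s*o[0]+c*o[1]])
    Q[...,:2]-=o; return Q.reshape(-1,3),o,c,s
if __name__=='__main__':
  for n in sys.argv[1:]:
    Q,o,c,s=fit(np.load(n+'.npz')); x,y,z=(Q*1000).T; p=lambda a,q:np.percentile(a,q).round(1) if len(a) else None
    m=(abs(z-40)<4)&(abs(x)<160)&(abs(y-5)<110); print(n,'plate x',p(x[m],[.3,99.7]),'y',p(y[m],[.3,99.7]))
    m=m&(x<-115); print(' plate y, x<-115',p(y[m],[.5,99.5]))
    # V: upper parts, cross-section along y
    m=(abs(y)<33)&(x>-130)&(x<-10)&(z>46)&(z<80); print(' V x',p(x[m],[.5]),'y',p(y[m],[1,99]),m.sum())
    yb=np.arange(-30,31,3)
    print(' prof',[(int(b),int(np.median(z[m&(abs(y-b)<1.5)])) if (m&(abs(y-b)<1.5)).sum()>3 else None) for b in yb])
    for a in (-100,-20): # groove by line fits on flanks
        k=(x>a)&(x<a+45)&(z>52)&(z<70); r=k&(y>3)&(y<20); l=k&(y<-3)&(y>-20)
        if r.sum()>20 and l.sum()>20:
            br=np.median(y[r]-z[r]); bl=np.median(-y[l]-z[l]); print(' groove x',a,'yc',((br-bl)/2).round(2),'zapex',(-(br+bl)/2).round(1),r.sum(),l.sum())
    m=(abs(y)<20)&(x>30)&(x<110)&(z>74)&(z<110); print(' stop x',p(x[m],[1,5,50,99]),'y',p(y[m],[2,98]),m.sum())
    m=(z>230)&(abs(x-30)<40)&(y>40)&(y<150);print(' knob',p(x[m],[2,98]),p(y[m],[2,98]),p(z[m],[98]))
E
python3 fit.py wrist2 side0 scene0
```

```text
wrist2 plate x [-148.4  118.1] y [-92.4  96.4]
 plate y, x<-115 [-91.6  96.4]
 V x [-109.3] y [-26.9  29.5] 3111
 prof [(-30, None), (-27, 67), (-24, 69), (-21, 67), (-18, 64), (-15, 61), (-12, 58), (-9, 55), (-6, 52), (-3, 50), (0, 53), (3, 56), (6, 59), (9, 61), (12, 65), (15, 68), (18, 58), (21, 67), (24, 49), (27, 49), (30, 47)]
 groove x -100 yc -3.08 zapex 49.9 353 530
 groove x -20 yc -2.98 zapex 50.0 297 453
 stop x [ 56.7  57.   76.2 104.5] y [-16.6  16.7] 468
 knob [-9.5 22. ] [ 70.7 149.8] [353.5]
side0 plate x [-149.4  149.2] y [-95.2  95.3]
 plate y, x<-115 [-95.   93.4]
 V x [-109.8] y [-31.4  17.7] 748
 prof [(-30, 66), (-27, 59), (-24, 60), (-21, 65), (-18, 62), (-15, None), (-12, 55), (-9, None), (-6, 50), (-3, 50), (0, 53), (3, 56), (6, 59), (9, 62), (12, 64), (15, 67), (18, 67), (21, None), (24, None), (27, None), (30, None)]
 stop x [ 56.1  56.8  88.6 109.2] y [-17.8  12.9] 191
 knob [17.1 41.6] [64.8 85.7] [252.3]
scene0 plate x [-148.9  150.6] y [-91.2  99.4]
 plate y, x<-115 [-89.8  98.7]
 V x [-109.7] y [-24.1  30.8] 234
 prof [(-30, None), (-27, None), (-24, 66), (-21, 66), (-18, 63), (-15, 61), (-12, 56), (-9, 54), (-6, 51), (-3, 50), (0, None), (3, None), (6, None), (9, None), (12, None), (15, 60), (18, 56), (21, 57), (24, 49), (27, 48), (30, 50)]
 groove x -100 yc 0.25 zapex 45.5 27 58
 stop x [ 56.6  58.7  79.6 109.7] y [-13.6  19.1] 87
 knob [22.8 43.6] [72.5 94. ] [252.4]
```

```bash
python3 -c "
from h import *
go((.5431,-.1607,.10),182.95)"
```

```text
rot [ 0.0015 -0.0034  0.002 ]
t 4.67 at [0.5587 0.0008 0.3177] d [ 0.0239 -0.1605  0.2177]
```

```bash

python3 -m pendant '[{"dx":0.008,"dy":-0.0535,"dz":0,"rx":0,"ry":0,"rz":0,"grip":1},{"dx":0.008,"dy":-0.0535,"dz":0,"rx":0,"ry":0,"rz":0,"grip":1},{"dx":0.008,"dy":-0.0535,"dz":0,"rx":0,"ry":0,"rz":0,"grip":1},{"dx":0,"dy":0,"dz":0.0545,"rx":0,"ry":0,"rz":0,"grip":1},{"dx":0,"dy":0,"dz":0.0545,"rx":0,"ry":0,"rz":0,"grip":1},{"dx":0,"dy":0,"dz":0.0545,"rx":0,"ry":0,"rz":0,"grip":1},{"dx":0,"dy":0,"dz":0.0545,"rx":0,"ry":0,"rz":0,"grip":1},{"dx":0,"dy":0,"dz":0,"rx":0,"ry":0,"rz":0,"grip":1},{"dx":0,"dy":0,"dz":0,"rx":0,"ry":0,"rz":0,"grip":1}]'
python3 - <<'E'
from h import *
go((.5431,-.1607,.0741),182.95)
for n in ['wrist','side']:
    im,d,K,W=cap(n); np.savez(n+'3.npz',im=im,d=d,K=K,W=W); go((.5431,-.1607,.0741),182.95)
E
python3 fit.py wrist3 side3
```

```text
time_s: 5.8
ee_pos: [0.5451, -0.1611, 0.1028]
tool_rot: [-180.0, 0.0, -176.9]
ft_force: [-0.6, -0.6, -3.6]
opening: 0.559
grip_force: 30.0
rot [-0.0004  0.0008  0.003 ]
t 5.8 at [ 0.5451 -0.1611  0.1028] d [0.002  0.0005 0.0287]
rot [-0.0018  0.0032  0.0027]
t 5.85 at [ 0.546  -0.1618  0.104 ] d [0.0028 0.0013 0.0299]
rot [-0.0024  0.0041  0.0025]
t 5.9 at [ 0.5463 -0.1622  0.1045] d [0.0031 0.0016 0.0304]
wrist3 plate x [-148.9   82. ] y [-92.6  95.6]
 plate y, x<-115 [-92.   94.9]
 V x None y None 0
 prof [(-30, None), (-27, None), (-24, None), (-21, None), (-18, None), (-15, None), (-12, None), (-9, None), (-6, None), (-3, None), (0, None), (3, None), (6, None), (9, None), (12, None), (15, None), (18, None), (21, None), (24, None), (27, None), (30, None)]
 stop x None y None 0
 knob None None None
side3 plate x [-149.5  149.2] y [-95.4  95.2]
 plate y, x<-115 [-95.1  93.4]
 V x [-109.8] y [-30.6   9.6] 560
 prof [(-30, 67), (-27, 59), (-24, 60), (-21, 65), (-18, 64), (-15, 59), (-12, 57), (-9, None), (-6, 51), (-3, 50), (0, 53), (3, 56), (6, 59), (9, 61), (12, None), (15, None), (18, None), (21, None), (24, None), (27, None), (30, None)]
 stop x [ 56.3  56.7  88.3 109. ] y [-17.7  12.2] 190
 knob [17.1 42. ] [64.8 84.6] [253.]
```

```bash

python3 -m pendant '[{"dx":0.001,"dy":0.0007,"dz":0.012,"rx":0,"ry":0,"rz":0,"grip":1},{"dx":0,"dy":0,"dz":0.01,"rx":0,"ry":0,"rz":0,"grip":1},{"dx":0,"dy":0,"dz":0,"rx":0,"ry":0,"rz":0,"grip":1},{"dx":0,"dy":0,"dz":0,"rx":0,"ry":0,"rz":0,"grip":1}]'
python3 -m pendant '[{"dx":0,"dy":0,"dz":0.001,"rx":0,"ry":0,"rz":0,"grip":1},{"dx":0,"dy":0,"dz":0.001,"rx":0,"ry":0,"rz":0,"grip":1},{"dx":0,"dy":0,"dz":0.001,"rx":0,"ry":0,"rz":0,"grip":1},{"dx":0,"dy":0,"dz":0,"rx":0,"ry":0,"rz":0,"grip":1}]'
```

```text
time_s: 6.4
ee_pos: [0.5432, -0.1611, 0.0797]
tool_rot: [180.0, -0.0, -177.0]
ft_force: [-0.7, 1.0, -5.1]
opening: 0.561
grip_force: 30.0
time_s: 6.9
ee_pos: [0.5432, -0.161, 0.0766]
tool_rot: [180.0, -0.0, -177.0]
ft_force: [0.1, -0.7, -5.6]
opening: 0.559
grip_force: 30.0
```

```bash

for i in 1 ; do python3 -m pendant '[{"dx":0,"dy":0,"dz":0.001,"rx":0,"ry":0,"rz":0,"grip":1},{"dx":0,"dy":0,"dz":0,"rx":0,"ry":0,"rz":0,"grip":1}]'; done; python3 -m pendant '[{"dx":0,"dy":0,"dz":0.0007,"rx":0,"ry":0,"rz":0,"grip":1},{"dx":0,"dy":0,"dz":0,"rx":0,"ry":0,"rz":0,"grip":1}]'
```

```text
time_s: 7.15
ee_pos: [0.5432, -0.161, 0.0756]
tool_rot: [180.0, -0.0, -177.0]
ft_force: [0.3, 0.5, -5.1]
opening: 0.559
grip_force: 30.0
time_s: 7.4
ee_pos: [0.5433, -0.1611, 0.075]
tool_rot: [-180.0, 0.0, -177.0]
ft_force: [-0.2, -0.2, -5.4]
opening: 0.557
grip_force: 30.0
```

```bash

python3 -m pendant '[{"dx":0,"dy":0,"dz":0.0005,"rx":0,"ry":0,"rz":0,"grip":1},{"dx":0,"dy":0,"dz":0,"rx":0,"ry":0,"rz":0,"grip":1}]'; python3 -m pendant '[{"dx":0,"dy":0,"dz":0.0005,"rx":0,"ry":0,"rz":0,"grip":1},{"dx":0,"dy":0,"dz":0,"rx":0,"ry":0,"rz":0,"grip":1}]'
```

```text
time_s: 7.65
ee_pos: [0.5435, -0.1613, 0.0748]
tool_rot: [-180.0, 0.0, -177.0]
ft_force: [-1.1, -1.6, -3.5]
opening: 0.56
grip_force: 30.0
time_s: 7.9
ee_pos: [0.5436, -0.1615, 0.0745]
tool_rot: [-179.9, 0.0, -177.0]
ft_force: [-0.3, -1.9, -0.5]
opening: 0.554
grip_force: 30.0
```

```bash

python3 -m pendant '[{"dx":0,"dy":0,"dz":0.0004,"rx":0,"ry":0,"rz":0,"grip":1},{"dx":0,"dy":0,"dz":0,"rx":0,"ry":0,"rz":0,"grip":1}]'
```

```text
time_s: 8.15
ee_pos: [0.5438, -0.1617, 0.0743]
tool_rot: [-179.9, 0.1, -177.0]
ft_force: [-2.1, -4.5, 3.8]
opening: 0.561
grip_force: 30.0
```

```bash

python3 -m pendant '[{"dx":0,"dy":0,"dz":0,"rx":0,"ry":0,"rz":0,"grip":-0.2},{"dx":0,"dy":0,"dz":0,"rx":0,"ry":0,"rz":0,"grip":-0.6},{"dx":0,"dy":0,"dz":0,"rx":0,"ry":0,"rz":0,"grip":-0.6},{"dx":0,"dy":0,"dz":0,"rx":0,"ry":0,"rz":0,"grip":-0.6}]'
```

```text
time_s: 8.65
ee_pos: [0.5432, -0.1607, 0.0734]
tool_rot: [180.0, -0.0, -176.9]
ft_force: [-0.3, -0.3, -1.0]
opening: 0.798
grip_force: 0.0
```

```bash

python3 -m pendant '[{"dx":0,"dy":0,"dz":-0.02,"rx":0,"ry":0,"rz":0,"grip":-0.6},{"dx":0,"dy":0,"dz":-0.05,"rx":0,"ry":0,"rz":0,"grip":-0.6},{"dx":0,"dy":0,"dz":-0.02,"rx":0,"ry":0,"rz":0,"grip":-0.6},{"dx":0.044,"dy":0,"dz":0,"rx":0,"ry":0,"rz":0,"grip":1},{"dx":0.044,"dy":0,"dz":0,"rx":0,"ry":-0.09,"rz":0,"grip":1},{"dx":0,"dy":0,"dz":0,"rx":0,"ry":0,"rz":0,"grip":1},{"dx":0,"dy":0,"dz":0,"rx":0,"ry":0,"rz":0,"grip":1}]'
python3 - <<'E'
from h import *
from fit import fit
go((.4552,-.1652,.082))
for n in ['side','scene']:
    im,d,K,W=cap(n); np.savez(n+'4.npz',im=im,d=d,K=K,W=W)
    x,y,z=(fit(np.load(n+'4.npz'))[0]*1000).T
    m=(abs(y+3)<28)&(x>-135)&(x<10)&(z>76)&(z<125)
    print(n,np.percentile(x[m],[1,99]).round(1),np.percentile(y[m],[1,99]).round(1),[np.percentile(z[m&(abs(x-a)<8)],[50,97]).round(1).tolist() for a in (-110,-80,-50,-20)],[np.median(y[m&(abs(x-a)<8)&(abs(z-95)<4)]).round(1) for a in (-110,-80,-50,-20)],m.sum())
    if n=='side': cv2.imwrite('pics/side4.png',cv2.resize(im[190:320,215:375,::-1],None,fx=4,fy=4))
print(robot.observe()['joint_pos'].round(1))
E
```

```text
time_s: 9.52
ee_pos: [0.456, -0.1663, 0.1645]
tool_rot: [-179.9, 5.2, -177.0]
ft_force: [0.6, 0.3, 0.5]
opening: 0.371
grip_force: 0.0
t 9.53 at [ 0.456  -0.1663  0.1645] d [0.0083 0.0013 0.0821]
side [-120.6   -2. ] [-30.   10.8] [[104.8, 110.5], [102.4, 110.2], [103.3, 109.8], [103.8, 110.2]] [np.float64(-26.2), np.float64(-26.7), np.float64(-25.9), np.float64(-25.9)] 1020
scene [-119.3    1.1] [-22.1  23.9] [[100.6, 110.6], [102.0, 110.8], [101.4, 109.9], [104.3, 108.8]] [np.float64(17.9), np.float64(19.2), np.float64(19.7), np.float64(18.8)] 351
[ -36.2    0.4  112.3    3.6   63.3 -130.8]
```

View pics/side4.png

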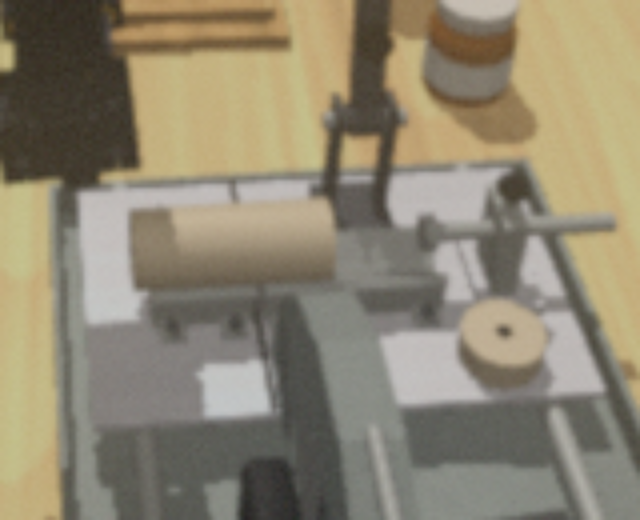

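The side crop shows the post lying in the V (135–335 across, ~245 down), clear of the stop head at (430,230). Depth gives a top at 110 mm, level and parallel to the V, so it is bedded. The gap to the stop is about 58 mm. I'll lower the closed, tip-forward fingers behind the post.

```bash

python3 -m pendant '[{"dx":0.0037,"dy":0.0004,"dz":0.0411,"rx":0,"ry":0,"rz":0,"grip":1},{"dx":0.0037,"dy":0.0004,"dz":0.0411,"rx":0,"ry":0,"rz":0,"grip":1},{"dx":0,"dy":0,"dz":0,"rx":0,"ry":0,"rz":0,"grip":1},{"dx":0,"dy":0,"dz":0,"rx":0,"ry":0,"rz":0,"grip":1}]'
python3 -m pendant '[{"dx":-0.00598,"dy":0,"dz":0.00054,"rx":0,"ry":0,"rz":0,"grip":1},{"dx":-0.00598,"dy":0,"dz":0.00054,"rx":0,"ry":0,"rz":0,"grip":1},{"dx":0,"dy":0,"dz":0,"rx":0,"ry":0,"rz":0,"grip":1},{"dx":0,"dy":0,"dz":0,"rx":0,"ry":0,"rz":0,"grip":1}]'
```

```text
time_s: 10.12
ee_pos: [0.4567, -0.1655, 0.0822]
tool_rot: [-180.0, 5.2, -176.9]
ft_force: [0.7, -0.2, 0.7]
opening: 0.006
grip_force: 0.0
time_s: 10.62
ee_pos: [0.4674, -0.1642, 0.0813]
tool_rot: [-180.0, 5.2, -176.9]
ft_force: [-0.4, -0.9, -0.3]
opening: 0.01
grip_force: 0.0
```

```bash

python3 -m pendant '[{"dx":-0.002,"dy":0,"dz":0.00018,"rx":0,"ry":0,"rz":0,"grip":1},{"dx":-0.002,"dy":0,"dz":0.00018,"rx":0,"ry":0,"rz":0,"grip":1},{"dx":-0.002,"dy":0,"dz":0.00018,"rx":0,"ry":0,"rz":0,"grip":1},{"dx":-0.001,"dy":0,"dz":0.00009,"rx":0,"ry":0,"rz":0,"grip":1},{"dx":-0.001,"dy":0,"dz":0.00009,"rx":0,"ry":0,"rz":0,"grip":1},{"dx":-0.001,"dy":0,"dz":0.00009,"rx":0,"ry":0,"rz":0,"grip":1},{"dx":-0.001,"dy":0,"dz":0.00009,"rx":0,"ry":0,"rz":0,"grip":1},{"dx":-0.001,"dy":0,"dz":0.00009,"rx":0,"ry":0,"rz":0,"grip":1},{"dx":-0.001,"dy":0,"dz":0.00009,"rx":0,"ry":0,"rz":0,"grip":1}]'
python3 -m pendant '[{"dx":-0.001,"dy":0,"dz":0.00009,"rx":0,"ry":0,"rz":0,"grip":1},{"dx":-0.001,"dy":0,"dz":0.00009,"rx":0,"ry":0,"rz":0,"grip":1}]'
python3 -m pendant '[{"dx":-0.001,"dy":0,"dz":0.00009,"rx":0,"ry":0,"rz":0,"grip":1},{"dx":-0.001,"dy":0,"dz":0.00009,"rx":0,"ry":0,"rz":0,"grip":1}]'
```

```text
time_s: 11.75
ee_pos: [0.4784, -0.1637, 0.081]
tool_rot: [180.0, 5.0, -176.9]
ft_force: [-6.6, -1.8, 6.3]
opening: 0.006
grip_force: 3.3
time_s: 12.0
ee_pos: [0.4803, -0.1636, 0.0809]
tool_rot: [180.0, 5.0, -176.9]
ft_force: [-6.9, -1.2, 3.8]
opening: 0.004
grip_force: 3.3
time_s: 12.25
ee_pos: [0.4824, -0.1635, 0.0809]
tool_rot: [180.0, 5.0, -176.9]
ft_force: [-6.5, -0.6, 3.9]
opening: 0.005
grip_force: 3.3
```

```bash

python3 -m pendant '[{"dx":-0.001,"dy":0,"dz":-0.0002,"rx":0,"ry":0,"rz":0,"grip":1},{"dx":-0.001,"dy":0,"dz":-0.0002,"rx":0,"ry":0,"rz":0,"grip":1}]'
python3 -m pendant '[{"dx":-0.001,"dy":0,"dz":-0.0002,"rx":0,"ry":0,"rz":0,"grip":1},{"dx":-0.001,"dy":0,"dz":-0.0002,"rx":0,"ry":0,"rz":0,"grip":1}]'
```

```text
time_s: 12.5
ee_pos: [0.4848, -0.1632, 0.0813]
tool_rot: [180.0, 5.1, -177.0]
ft_force: [-1.6, -0.9, -0.5]
opening: 0.001
grip_force: 1.3
time_s: 12.75
ee_pos: [0.4872, -0.163, 0.082]
tool_rot: [180.0, 5.1, -177.0]
ft_force: [-2.1, -0.1, -1.8]
opening: 0.005
grip_force: 1.2
```

```bash

python3 -m pendant '[{"dx":-0.002,"dy":0,"dz":0.00018,"rx":0,"ry":0,"rz":0,"grip":1},{"dx":-0.003,"dy":0,"dz":0.00027,"rx":0,"ry":0,"rz":0,"grip":1},{"dx":-0.003,"dy":0,"dz":0.00027,"rx":0,"ry":0,"rz":0,"grip":1},{"dx":-0.003,"dy":0,"dz":0.00027,"rx":0,"ry":0,"rz":0,"grip":1},{"dx":-0.003,"dy":0,"dz":0.00027,"rx":0,"ry":0,"rz":0,"grip":1}]'
python3 -m pendant '[{"dx":-0.003,"dy":0,"dz":0.00027,"rx":0,"ry":0,"rz":0,"grip":1},{"dx":-0.003,"dy":0,"dz":0.00027,"rx":0,"ry":0,"rz":0,"grip":1},{"dx":-0.003,"dy":0,"dz":0.00027,"rx":0,"ry":0,"rz":0,"grip":1},{"dx":-0.003,"dy":0,"dz":0.00027,"rx":0,"ry":0,"rz":0,"grip":1}]'
```

```text
time_s: 13.38
ee_pos: [0.5015, -0.1623, 0.0822]
tool_rot: [180.0, 5.1, -176.9]
ft_force: [-2.9, 0.7, -1.1]
opening: 0.005
grip_force: 1.2
time_s: 13.88
ee_pos: [0.5135, -0.1617, 0.0822]
tool_rot: [180.0, 5.2, -176.9]
ft_force: [-3.3, 0.6, -0.2]
opening: 0.005
grip_force: 1.3
```

```bash
cat > gap.py <<'E'
from h import *
from fit import fit
for n in ['side','scene']:
    im,d,K,W=cap(n); np.savez(n+'5.npz',im=im,d=d,K=K,W=W)
    x,y,z=(fit(np.load(n+'5.npz'))[0]*1000).T
    m=(abs(y+3)<28)&(x>-125)&(z>92)&(z<108)&(x<62); k=(abs(y+3)<14)&(x>53)&(x<80)&(z>74)&(z<98)
    print(n,'post',np.percentile(x[m],[1,50,97,99,99.7]).round(1),'stop',np.percentile(x[k],[1,4,10]).round(1), 'top',[np.percentile(z[(abs(y+3)<28)&(abs(x-a)<6)&(z<125)],97).round(1) for a in (-60,-40,-20,0)])
go((.53,-.161,.082))
E
python3 gap.py
```

```text
side post [-51.5  -4.2  54.1  59.   60.8] stop [56.3 56.6 57.1] top [np.float64(82.7), np.float64(109.8), np.float64(110.0), np.float64(109.7)]
scene post [-100.6   -9.5   39.5   59.7   61. ] stop [56.3 57.2 59. ] top [np.float64(109.7), np.float64(108.4), np.float64(108.9), np.float64(110.9)]
t 13.97 at [ 0.5139 -0.1619  0.0824] d [-0.0161  0.      0.0019]
```

```bash

python3 -m pendant '[{"dx":-0.003,"dy":0,"dz":0.00027,"rx":0,"ry":0,"rz":0,"grip":1},{"dx":-0.003,"dy":0,"dz":0.00027,"rx":0,"ry":0,"rz":0,"grip":1},{"dx":-0.003,"dy":0,"dz":0.00027,"rx":0,"ry":0,"rz":0,"grip":1},{"dx":-0.002,"dy":0,"dz":0.00018,"rx":0,"ry":0,"rz":0,"grip":1},{"dx":-0.001,"dy":0,"dz":0.00009,"rx":0,"ry":0,"rz":0,"grip":1},{"dx":-0.001,"dy":0,"dz":0.00009,"rx":0,"ry":0,"rz":0,"grip":1}]'
python3 - <<'E'
from h import *
from fit import fit
f={}
im,d,K,W=cap('side'); np.savez('side6.npz',im=im,d=d,K=K,W=W)
Q=fit(np.load('side6.npz'))[0]*1000; x,y,z=Q.T; h=cv2.cvtColor(im,cv2.COLOR_RGB2HSV).reshape(-1,3)
m=(abs(y+3)<28)&(x>-90)&(x<75)&(z>75)&(z<112)
for a in range(20,66,3):
    k=m&(abs(x-a)<1.5); print(a,k.sum(),np.median(h[k],axis=0) if k.any() else '',np.percentile(z[k],95).round(0) if k.any() else '')
E
```

```text
time_s: 14.72
ee_pos: [0.5264, -0.1612, 0.0823]
tool_rot: [-180.0, 5.2, -177.0]
ft_force: [-3.9, -0.5, 1.5]
opening: 0.004
grip_force: 2.1
20 23 [ 18.  60. 167.] 110.0
23 28 [ 18.5  61.  156. ] 111.0
26 26 [ 18.   60.  169.5] 110.0
29 21 [ 19.  61. 171.] 110.0
32 21 [ 19.  58. 172.] 110.0
35 28 [ 18.   62.5 146.5] 109.0
38 26 [ 19.   60.  163.5] 110.0
41 24 [ 19.  61. 163.] 110.0
44 24 [ 18.  62. 154.] 109.0
47 28 [ 18.   60.5 151. ] 109.0
50 22 [ 18.  55. 137.] 110.0
53 0  
56 10 [ 20.   41.5 110.5] 95.0
59 12 [ 21.   25.  112.5] 97.0
62 11 [ 23.  22. 118.] 97.0
65 6 [ 21.5  22.  120.5] 94.0
```

```bash

python3 -m pendant '[{"dx":-0.001,"dy":0,"dz":0.00001,"rx":0,"ry":0,"rz":0,"grip":1},{"dx":-0.001,"dy":0,"dz":0.00001,"rx":0,"ry":0,"rz":0,"grip":1},{"dx":-0.001,"dy":0,"dz":0.00001,"rx":0,"ry":0,"rz":0,"grip":1}]'
python3 -m pendant '[{"dx":-0.0005,"dy":0,"dz":0.00002,"rx":0,"ry":0,"rz":0,"grip":1},{"dx":-0.0005,"dy":0,"dz":0.00002,"rx":0,"ry":0,"rz":0,"grip":1}]'
python3 -m pendant '[{"dx":-0.0003,"dy":0,"dz":0.00002,"rx":0,"ry":0,"rz":0,"grip":1},{"dx":-0.0003,"dy":0,"dz":0.00002,"rx":0,"ry":0,"rz":0,"grip":1}]'
```

```text
time_s: 15.15
ee_pos: [0.5295, -0.161, 0.0824]
tool_rot: [-180.0, 5.2, -177.0]
ft_force: [-2.5, -0.7, 0.1]
opening: 0.006
grip_force: 1.4
time_s: 15.4
ee_pos: [0.5304, -0.1609, 0.0825]
tool_rot: [-180.0, 5.2, -176.9]
ft_force: [-3.0, 0.2, -1.3]
opening: 0.004
grip_force: 1.2
time_s: 15.65
ee_pos: [0.531, -0.1609, 0.0825]
tool_rot: [180.0, 5.2, -177.0]
ft_force: [-2.1, 0.4, -1.4]
opening: 0.002
grip_force: 1.2
```

```bash

python3 -m pendant '[{"dx":-0.0003,"dy":0,"dz":0.00003,"rx":0,"ry":0,"rz":0,"grip":1},{"dx":-0.0003,"dy":0,"dz":0.00003,"rx":0,"ry":0,"rz":0,"grip":1}]'
python3 -m pendant '[{"dx":-0.0003,"dy":0,"dz":0.00003,"rx":0,"ry":0,"rz":0,"grip":1}]'
python3 -m pendant '[{"dx":-0.0002,"dy":0,"dz":0.00002,"rx":0,"ry":0,"rz":0,"grip":1}]'
```

```text
time_s: 15.9
ee_pos: [0.5316, -0.1608, 0.0825]
tool_rot: [180.0, 5.2, -177.0]
ft_force: [-3.1, -1.1, -2.4]
opening: 0.004
grip_force: 1.2
time_s: 16.02
ee_pos: [0.5317, -0.1608, 0.0825]
tool_rot: [180.0, 5.1, -176.9]
ft_force: [-3.4, -1.0, -0.8]
opening: 0.006
grip_force: 1.8
time_s: 16.15
ee_pos: [0.5318, -0.1608, 0.0825]
tool_rot: [180.0, 5.1, -176.9]
ft_force: [-4.2, -0.9, -1.3]
opening: 0.007
grip_force: 2.3
```

```bash

python3 -m pendant '[{"dx":-0.0002,"dy":0,"dz":0.00002,"rx":0,"ry":0,"rz":0,"grip":1}]'
python3 -m pendant '[{"dx":-0.0002,"dy":0,"dz":0.00002,"rx":0,"ry":0,"rz":0,"grip":1}]'
```

```text
time_s: 16.27
ee_pos: [0.5318, -0.1608, 0.0824]
tool_rot: [180.0, 5.1, -176.9]
ft_force: [-5.6, -0.7, 1.2]
opening: 0.004
grip_force: 2.9
time_s: 16.4
ee_pos: [0.5318, -0.1608, 0.0824]
tool_rot: [180.0, 5.1, -176.9]
ft_force: [-6.4, -1.7, 0.5]
opening: 0.005
grip_force: 3.3
```

```bash

python3 -m pendant '[{"dx":-0.0002,"dy":0,"dz":0.00002,"rx":0,"ry":0,"rz":0,"grip":1},{"dx":-0.0002,"dy":0,"dz":0.00002,"rx":0,"ry":0,"rz":0,"grip":1}]'
python3 -m pendant '[{"dx":-0.0002,"dy":0,"dz":0.00002,"rx":0,"ry":0,"rz":0,"grip":1}]'
python3 -m pendant '[{"dx":0,"dy":0,"dz":0,"rx":0,"ry":0,"rz":0,"grip":1},{"dx":0,"dy":0,"dz":0,"rx":0,"ry":0,"rz":0,"grip":1}]'
```

```text
time_s: 16.65
ee_pos: [0.5319, -0.1608, 0.0824]
tool_rot: [180.0, 5.0, -176.9]
ft_force: [-8.7, -1.8, 3.3]
opening: 0.009
grip_force: 4.2
time_s: 16.77
ee_pos: [0.5319, -0.1608, 0.0823]
tool_rot: [180.0, 5.0, -176.9]
ft_force: [-9.1, -1.0, 3.5]
opening: 0.01
grip_force: 4.7
time_s: 17.02
ee_pos: [0.5319, -0.1608, 0.0823]
tool_rot: [180.0, 5.0, -176.9]
ft_force: [-9.2, -1.4, 2.7]
opening: 0.002
grip_force: 4.5
```

```bash

python3 -m pendant '[{"dx":-0.0001,"dy":0,"dz":-0.00015,"rx":0,"ry":0,"rz":0,"grip":1},{"dx":0,"dy":0,"dz":0,"rx":0,"ry":0,"rz":0,"grip":1},{"dx":0,"dy":0,"dz":0,"rx":0,"ry":0,"rz":0,"grip":1},{"dx":0,"dy":0,"dz":0,"rx":0,"ry":0,"rz":0,"grip":1},{"dx":0,"dy":0,"dz":0,"rx":0,"ry":0,"rz":0,"grip":1}]'
python3 -m pendant '[{"dx":-0.0001,"dy":0,"dz":0,"rx":0,"ry":0,"rz":0,"grip":1},{"dx":0,"dy":0,"dz":0,"rx":0,"ry":0,"rz":0,"grip":1},{"dx":0,"dy":0,"dz":0,"rx":0,"ry":0,"rz":0,"grip":1},{"dx":0,"dy":0,"dz":0,"rx":0,"ry":0,"rz":0,"grip":1},{"dx":0,"dy":0,"dz":0,"rx":0,"ry":0,"rz":0,"grip":1},{"dx":0,"dy":0,"dz":0,"rx":0,"ry":0,"rz":0,"grip":1}]'
```

```text
time_s: 17.65
ee_pos: [0.5319, -0.1608, 0.0823]
tool_rot: [180.0, 5.0, -176.9]
ft_force: [-9.1, -1.5, 2.3]
opening: 0.004
grip_force: 4.4
time_s: 18.4
ee_pos: [0.5319, -0.1608, 0.0823]
tool_rot: [180.0, 5.0, -176.9]
ft_force: [-8.8, -1.6, 1.5]
opening: 0.003
grip_force: 4.6
```

```bash

python3 -m pendant '[{"dx":-0.0002,"dy":0,"dz":0,"rx":0,"ry":0,"rz":0,"grip":1},{"dx":-0.0001,"dy":0,"dz":0,"rx":0,"ry":0,"rz":0,"grip":1},{"dx":0,"dy":0,"dz":0,"rx":0,"ry":0,"rz":0,"grip":1},{"dx":0,"dy":0,"dz":0,"rx":0,"ry":0,"rz":0,"grip":1},{"dx":0,"dy":0,"dz":0,"rx":0,"ry":0,"rz":0,"grip":1},{"dx":0,"dy":0,"dz":0,"rx":0,"ry":0,"rz":0,"grip":1},{"dx":0,"dy":0,"dz":0,"rx":0,"ry":0,"rz":0,"grip":1},{"dx":0,"dy":0,"dz":0,"rx":0,"ry":0,"rz":0,"grip":1}]'
python3 - <<'E'
from h import *
from fit import fit
im,d,K,W=cap('side'); np.savez('side7.npz',im=im,d=d,K=K,W=W)
x,y,z=(fit(np.load('side7.npz'))[0]*1000).T
print([(a,np.percentile(z[(abs(y+3)<28)&(abs(x-a)<6)&(z<125)],97).round(1)) for a in (-30,-10,10,30,50)],[(a,((abs(y+3)<28)&(abs(x-a)<1)&(z>99)&(z<112)).sum()) for a in range(48,62,2)])
E
```

```text
time_s: 19.4
ee_pos: [0.532, -0.1608, 0.0824]
tool_rot: [180.0, 5.0, -176.9]
ft_force: [-10.0, -2.1, 2.3]
opening: 0.008
grip_force: 5.2
[(-30, np.float64(109.5)), (-10, np.float64(109.9)), (10, np.float64(110.1)), (30, np.float64(109.7)), (50, np.float64(109.1))] [(48, np.int64(10)), (50, np.int64(8)), (52, np.int64(10)), (54, np.int64(9)), (56, np.int64(9)), (58, np.int64(0)), (60, np.int64(0))]
```

The post's end now sits at the stop face (about 56–57 mm in my frame), top level at 110 mm, and the push held near 10 N for 0.75 s. Backing off, rising, then moving round to the hold-down.

```bash

python3 -m pendant '[{"dx":0.001,"dy":0,"dz":-0.0001,"rx":0,"ry":0,"rz":0,"grip":1},{"dx":0.002,"dy":0,"dz":-0.0002,"rx":0,"ry":0,"rz":0,"grip":1},{"dx":0.010,"dy":0,"dz":-0.0009,"rx":0,"ry":0,"rz":0,"grip":1},{"dx":0.015,"dy":0,"dz":-0.0014,"rx":0,"ry":0,"rz":0,"grip":1},{"dx":0,"dy":0,"dz":0,"rx":0,"ry":0.09,"rz":0,"grip":1},{"dx":0,"dy":0,"dz":-0.06,"rx":0,"ry":0,"rz":0,"grip":1},{"dx":0,"dy":0,"dz":-0.06,"rx":0,"ry":0,"rz":0,"grip":1},{"dx":0,"dy":0,"dz":-0.06,"rx":0,"ry":0,"rz":0,"grip":1},{"dx":0,"dy":0,"dz":-0.06,"rx":0,"ry":0,"rz":0,"grip":1},{"dx":0,"dy":0,"dz":0,"rx":0,"ry":0,"rz":0,"grip":1}]'
python3 - <<'E'
from h import *
from fit import fit
for n in ['side','scene']:
    im,d,K,W=cap(n); np.savez(n+'8.npz',im=im,d=d,K=K,W=W)
    x,y,z=(fit(np.load(n+'8.npz'))[0]*1000).T
    m=(z>228)&(z<260)&(abs(x-30)<25)&(y>40)&(y<120);print(n,'knob',*[np.percentile(a[m],[2,50,98]).round(1) for a in (x,y,z)])
    print([(a,np.percentile(z[(abs(y+3)<28)&(abs(x-a)<6)&(z<125)],97).round(1)) for a in (-55,-30,-10,10,30,50)],[(a,((abs(y+3)<28)&(abs(x-a)<1)&(z>99)&(z<112)).sum()) for a in range(48,62,2)])
go((.6282,-.0232,.32),182.95)
E
```

```text
time_s: 20.7
ee_pos: [0.5072, -0.1635, 0.329]
tool_rot: [-179.6, 0.6, -176.9]
ft_force: [-0.0, -0.0, -0.5]
opening: 0.006
grip_force: 0.0
side knob [17.  27.6 41.4] [64.  69.9 84.7] [228.3 243.8 252.5]
[(-55, np.float64(110.0)), (-30, np.float64(109.5)), (-10, np.float64(110.1)), (10, np.float64(109.8)), (30, np.float64(109.5)), (50, np.float64(109.8))] [(48, np.int64(11)), (50, np.int64(10)), (52, np.int64(11)), (54, np.int64(9)), (56, np.int64(9)), (58, np.int64(0)), (60, np.int64(0))]
scene knob [21.8 35.7 43.3] [73.  86.2 94.2] [231.9 245.4 253. ]
[(-55, np.float64(109.2)), (-30, np.float64(102.8)), (-10, np.float64(110.6)), (10, np.float64(110.1)), (30, np.float64(108.8)), (50, np.float64(108.9))] [(48, np.int64(5)), (50, np.int64(6)), (52, np.int64(5)), (54, np.int64(6)), (56, np.int64(9)), (58, np.int64(6)), (60, np.int64(1))]
rot [-0.0006  0.0011  0.0016]
t 20.8 at [ 0.505  -0.1623  0.323 ] d [-0.1301  0.1326  0.003 ]
```

```bash

python3 -m pendant '[{"dx":-0.0325,"dy":0.0332,"dz":0,"rx":0,"ry":0,"rz":0,"grip":1},{"dx":-0.0325,"dy":0.0332,"dz":0,"rx":0,"ry":0,"rz":0,"grip":1},{"dx":-0.0325,"dy":0.0332,"dz":0,"rx":0,"ry":0,"rz":0,"grip":1},{"dx":-0.0325,"dy":0.0332,"dz":0,"rx":0,"ry":0,"rz":0,"grip":1},{"dx":0,"dy":0,"dz":0,"rx":0,"ry":0,"rz":0,"grip":1},{"dx":0,"dy":0,"dz":0.0525,"rx":0,"ry":0,"rz":0,"grip":1},{"dx":0,"dy":0,"dz":0.0525,"rx":0,"ry":0,"rz":0,"grip":1},{"dx":0,"dy":0,"dz":0,"rx":0,"ry":0,"rz":0,"grip":1},{"dx":0,"dy":0,"dz":0,"rx":0,"ry":0,"rz":0,"grip":1}]'
```

```text
time_s: 21.92
ee_pos: [0.6284, -0.0236, 0.2191]
tool_rot: [-180.0, 0.0, -177.0]
ft_force: [0.1, 0.1, 0.3]
opening: 0.008
grip_force: 0.0
```

```bash

python3 -m pendant '[{"dx":0,"dy":-0.007,"dz":0,"rx":0,"ry":0,"rz":0,"grip":1},{"dx":0,"dy":-0.007,"dz":0,"rx":0,"ry":0,"rz":0,"grip":1},{"dx":0,"dy":-0.004,"dz":0,"rx":0,"ry":0,"rz":0,"grip":1},{"dx":0,"dy":-0.004,"dz":0,"rx":0,"ry":0,"rz":0,"grip":1},{"dx":0,"dy":-0.004,"dz":0,"rx":0,"ry":0,"rz":0,"grip":1},{"dx":0,"dy":-0.004,"dz":0,"rx":0,"ry":0,"rz":0,"grip":1}]'
python3 -m pendant '[{"dx":0,"dy":-0.004,"dz":0,"rx":0,"ry":0,"rz":0,"grip":1},{"dx":0,"dy":-0.004,"dz":0,"rx":0,"ry":0,"rz":0,"grip":1},{"dx":0,"dy":-0.004,"dz":0,"rx":0,"ry":0,"rz":0,"grip":1},{"dx":0,"dy":-0.004,"dz":0,"rx":0,"ry":0,"rz":0,"grip":1}]'
```

```text
time_s: 22.68
ee_pos: [0.6299, -0.0526, 0.2179]
tool_rot: [180.0, 0.0, -176.9]
ft_force: [-0.1, 2.1, 1.1]
opening: 0.003
grip_force: 0.8
time_s: 23.18
ee_pos: [0.6306, -0.069, 0.2177]
tool_rot: [-180.0, -0.0, -177.0]
ft_force: [-0.2, 1.6, 1.8]
opening: 0.005
grip_force: 0.5
```

```bash

python3 -m pendant '[{"dx":0,"dy":-0.004,"dz":0,"rx":0,"ry":0,"rz":0,"grip":1},{"dx":0,"dy":-0.004,"dz":0,"rx":0,"ry":0,"rz":0,"grip":1},{"dx":0,"dy":-0.004,"dz":0,"rx":0,"ry":0,"rz":0,"grip":1},{"dx":0,"dy":-0.004,"dz":0,"rx":0,"ry":0,"rz":0,"grip":1},{"dx":0,"dy":-0.004,"dz":0,"rx":0,"ry":0,"rz":0,"grip":1}]'
python3 -m pendant '[{"dx":0,"dy":0.004,"dz":0,"rx":0,"ry":0,"rz":0,"grip":1},{"dx":0,"dy":0.01,"dz":0,"rx":0,"ry":0,"rz":0,"grip":1},{"dx":0,"dy":0.03,"dz":-0.03,"rx":0,"ry":0,"rz":0,"grip":1},{"dx":0,"dy":0.03,"dz":-0.04,"rx":0,"ry":0,"rz":0,"grip":1},{"dx":0,"dy":0.04,"dz":-0.02,"rx":0,"ry":0,"rz":0,"grip":1},{"dx":0,"dy":0.04,"dz":0,"rx":0,"ry":0,"rz":0,"grip":1},{"dx":0,"dy":0,"dz":0,"rx":0,"ry":0,"rz":0,"grip":1},{"dx":0,"dy":0,"dz":0,"rx":0,"ry":0,"rz":0,"grip":1},{"dx":0,"dy":0,"dz":0,"rx":0,"ry":0,"rz":0,"grip":1},{"dx":0,"dy":0,"dz":0,"rx":0,"ry":0,"rz":0,"grip":1},{"dx":0,"dy":0,"dz":0,"rx":0,"ry":0,"rz":0,"grip":1},{"dx":0,"dy":0,"dz":0,"rx":0,"ry":0,"rz":0,"grip":1}]'
python3 -m pendant '[{"dx":0,"dy":0,"dz":0,"rx":0,"ry":0,"rz":0,"grip":1},{"dx":0,"dy":0,"dz":0,"rx":0,"ry":0,"rz":0,"grip":1},{"dx":0,"dy":0,"dz":0,"rx":0,"ry":0,"rz":0,"grip":1},{"dx":0,"dy":0,"dz":0,"rx":0,"ry":0,"rz":0,"grip":1},{"dx":0,"dy":0,"dz":0,"rx":0,"ry":0,"rz":0,"grip":1},{"dx":0,"dy":0,"dz":0,"rx":0,"ry":0,"rz":0,"grip":1},{"dx":0,"dy":0,"dz":0,"rx":0,"ry":0,"rz":0,"grip":1},{"dx":0,"dy":0,"dz":0,"rx":0,"ry":0,"rz":0,"grip":1},{"dx":0,"dy":0,"dz":0,"rx":0,"ry":0,"rz":0,"grip":1},{"dx":0,"dy":0,"dz":0,"rx":0,"ry":0,"rz":0,"grip":1},{"dx":0,"dy":0,"dz":0,"rx":0,"ry":0,"rz":0,"grip":1},{"dx":0,"dy":0,"dz":0,"rx":0,"ry":0,"rz":0,"grip":1}]'
python3 - <<'E'
from h import *
from fit import fit
for n in ['side','scene']:
    im,d,K,W=cap(n); np.savez(n+'9.npz',im=im,d=d,K=K,W=W)
    x,y,z=(fit(np.load(n+'9.npz'))[0]*1000).T
    m=(z>112)&(z<260)&(abs(x-30)<20)&(y>-80)&(y<120);print(n,'arm',*[np.percentile(a[m],[2,50,98]).round(1) for a in (x,y,z)])
    print([(a,np.percentile(z[(abs(y+3)<28)&(abs(x-a)<6)&(z<112)],97).round(1)) for a in (-55,-30,-10,10,50)],[(a,((abs(y+3)<28)&(abs(x-a)<1)&(z>99)&(z<112)).sum()) for a in range(48,64,2)])
    if n=='side': cv2.imwrite('pics/side9.png',cv2.resize(im[190:320,215:375,::-1],None,fx=4,fy=4))
E
```

```text
time_s: 23.8
ee_pos: [0.6317, -0.0889, 0.2177]
tool_rot: [180.0, -0.0, -176.9]
ft_force: [0.1, 0.9, 0.3]
opening: 0.004
grip_force: 0.3
time_s: 25.3
ee_pos: [0.6236, 0.0648, 0.3078]
tool_rot: [180.0, -0.0, -177.0]
ft_force: [0.6, -0.8, -0.2]
opening: 0.004
grip_force: 0.0
time_s: 26.8
ee_pos: [0.6236, 0.0651, 0.3078]
tool_rot: [-180.0, -0.0, -177.0]
ft_force: [0.4, 0.2, -0.3]
opening: 0.006
grip_force: 0.0
side arm [11.2 27.4 47.4] [21.6 35.7 60.5] [117.5 189.2 252.5]
[(-55, np.float64(109.8)), (-30, np.float64(109.7)), (-10, np.float64(109.6)), (10, np.float64(110.0)), (50, np.float64(109.9))] [(48, np.int64(11)), (50, np.int64(9)), (52, np.int64(13)), (54, np.int64(7)), (56, np.int64(8)), (58, np.int64(0)), (60, np.int64(0)), (62, np.int64(0))]
scene arm [13.  34.1 49.3] [30.8 49.6 70.3] [116.5 181.  252.1]
[(-55, np.float64(107.9)), (-30, np.float64(108.9)), (-10, np.float64(91.1)), (10, np.float64(111.0)), (50, np.float64(109.5))] [(48, np.int64(2)), (50, np.int64(9)), (52, np.int64(5)), (54, np.int64(6)), (56, np.int64(9)), (58, np.int64(7)), (60, np.int64(0)), (62, np.int64(0))]
```

View pics/side9.png

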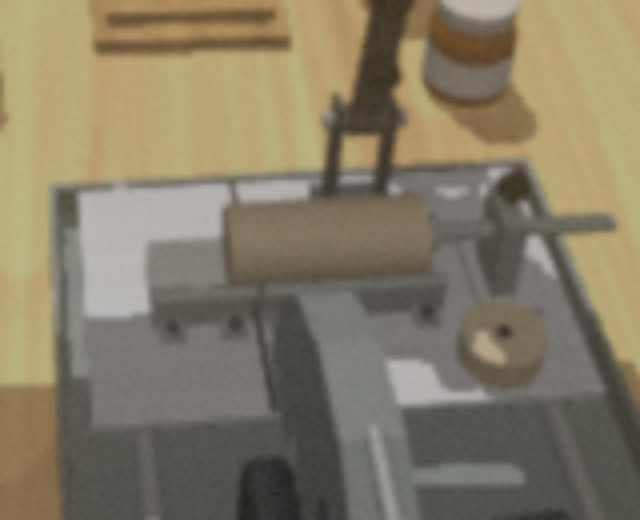

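The post is home against the stop head (430,230), but the arm still stands near upright at (370,60). I'll check whether it is sinking.

```bash
cat > knob.py <<'E'
from h import *
from fit import fit
for n in ['side','scene']:
    im,d,K,W=cap(n); np.savez(n+'k.npz',im=im,d=d,K=K,W=W)
    x,y,z=(fit(np.load(n+'k.npz'))[0]*1000).T
    m=(z>112)&(z<260)&(abs(x-30)<24)&(y>-80)&(y<120); t=z[m].max(); k=m&(z>t-25)
    print(n,'top',t.round(1),'knob y',np.percentile(y[k],[2,50,98]).round(1),'arm z',np.percentile(z[m],[2,50,98]).round(1))
go((.6325,-.02,.2177),182.95)
E
python3 knob.py
python3 -m pendant '[{"dx":0,"dy":0,"dz":0,"rx":0,"ry":0,"rz":0,"grip":1},{"dx":0,"dy":0,"dz":0,"rx":0,"ry":0,"rz":0,"grip":1},{"dx":0,"dy":0,"dz":0,"rx":0,"ry":0,"rz":0,"grip":1},{"dx":0,"dy":0,"dz":0,"rx":0,"ry":0,"rz":0,"grip":1},{"dx":0,"dy":0,"dz":0,"rx":0,"ry":0,"rz":0,"grip":1},{"dx":0,"dy":0,"dz":0,"rx":0,"ry":0,"rz":0,"grip":1}]' >/dev/null
python3 knob.py
```

```text
side top 253.6 knob y [19.7 26.2 38.8] arm z [115.5 187.2 252.4]
scene top 252.7 knob y [30.  42.4 49.8] arm z [115.3 178.9 250.8]
rot [-0.      0.      0.0018]
t 27.0 at [0.6236 0.0652 0.3078] d [-0.0045 -0.0855  0.0901]
side top 254.2 knob y [20.2 25.9 38.8] arm z [115.4 187.9 252.3]
scene top 253.5 knob y [28.4 41.9 49.9] arm z [113.9 177.9 251.4]
rot [-0.     -0.      0.0017]
t 27.85 at [0.6236 0.0651 0.3078] d [-0.0045 -0.0855  0.0901]
```

It is not moving, so hinge friction is holding it about 11° past upright. I'll push it further.

```bash

python3 -m pendant '[{"dx":0,"dy":-0.033,"dz":0.05,"rx":0,"ry":0,"rz":0,"grip":1},{"dx":0,"dy":-0.033,"dz":0.052,"rx":0,"ry":0,"rz":0,"grip":1},{"dx":0,"dy":-0.03,"dz":0,"rx":0,"ry":0,"rz":0,"grip":1},{"dx":0,"dy":-0.025,"dz":0,"rx":0,"ry":0,"rz":0,"grip":1},{"dx":0,"dy":-0.005,"dz":0,"rx":0,"ry":0,"rz":0,"grip":1},{"dx":0,"dy":-0.005,"dz":0,"rx":0,"ry":0,"rz":0,"grip":1},{"dx":0,"dy":-0.005,"dz":0,"rx":0,"ry":0,"rz":0,"grip":1},{"dx":0,"dy":-0.005,"dz":0,"rx":0,"ry":0,"rz":0,"grip":1},{"dx":0,"dy":-0.005,"dz":0,"rx":0,"ry":0,"rz":0,"grip":1},{"dx":0,"dy":-0.005,"dz":0,"rx":0,"ry":0,"rz":0,"grip":1},{"dx":0,"dy":-0.005,"dz":0,"rx":0,"ry":0,"rz":0,"grip":1}]'
python3 -m pendant '[{"dx":0,"dy":-0.005,"dz":0,"rx":0,"ry":0,"rz":0,"grip":1},{"dx":0,"dy":-0.005,"dz":0,"rx":0,"ry":0,"rz":0,"grip":1},{"dx":0,"dy":-0.005,"dz":0,"rx":0,"ry":0,"rz":0,"grip":1},{"dx":0,"dy":-0.005,"dz":0,"rx":0,"ry":0,"rz":0,"grip":1},{"dx":0,"dy":0,"dz":0,"rx":0,"ry":0,"rz":0,"grip":1},{"dx":0,"dy":0,"dz":0,"rx":0,"ry":0,"rz":0,"grip":1},{"dx":0,"dy":0,"dz":0,"rx":0,"ry":0,"rz":0,"grip":1},{"dx":0,"dy":0,"dz":0,"rx":0,"ry":0,"rz":0,"grip":1}]'
python3 knob.py
```

```text
time_s: 29.22
ee_pos: [0.6319, -0.0908, 0.2058]
tool_rot: [180.0, -0.0, -177.0]
ft_force: [1.1, 1.5, -0.5]
opening: 0.005
grip_force: 0.4
time_s: 30.22
ee_pos: [0.633, -0.1105, 0.2059]
tool_rot: [-180.0, 0.0, -176.9]
ft_force: [-0.4, -0.2, -0.8]
opening: 0.004
grip_force: 0.0
side top 239.1 knob y [-10.2  -5.9  54.6] arm z [116.4 180.6 237.6]
scene top 256.2 knob y [-2.7 42.7 63. ] arm z [117.7 185.7 248.8]
rot [-0.      0.      0.0019]
t 30.32 at [ 0.6329 -0.1105  0.2058] d [-0.0042  0.0904 -0.0119]
```

```bash

python3 -m pendant '[{"dx":0,"dy":0.01,"dz":0,"rx":0,"ry":0,"rz":0,"grip":1},{"dx":0,"dy":0.03,"dz":-0.03,"rx":0,"ry":0,"rz":0,"grip":1},{"dx":0,"dy":0.04,"dz":-0.04,"rx":0,"ry":0,"rz":0,"grip":1},{"dx":0,"dy":0.05,"dz":-0.03,"rx":0,"ry":0,"rz":0,"grip":1},{"dx":0,"dy":0.05,"dz":0,"rx":0,"ry":0,"rz":0,"grip":1},{"dx":0,"dy":0,"dz":0,"rx":0,"ry":0,"rz":0,"grip":1},{"dx":0,"dy":0,"dz":0,"rx":0,"ry":0,"rz":0,"grip":1},{"dx":0,"dy":0,"dz":0,"rx":0,"ry":0,"rz":0,"grip":1},{"dx":0,"dy":0,"dz":0,"rx":0,"ry":0,"rz":0,"grip":1},{"dx":0,"dy":0,"dz":0,"rx":0,"ry":0,"rz":0,"grip":1},{"dx":0,"dy":0,"dz":0,"rx":0,"ry":0,"rz":0,"grip":1},{"dx":0,"dy":0,"dz":0,"rx":0,"ry":0,"rz":0,"grip":1}]'; python3 knob.py
python3 -m pendant '[{"dx":0,"dy":0,"dz":0,"rx":0,"ry":0,"rz":0,"grip":1},{"dx":0,"dy":0,"dz":0,"rx":0,"ry":0,"rz":0,"grip":1},{"dx":0,"dy":0,"dz":0,"rx":0,"ry":0,"rz":0,"grip":1},{"dx":0,"dy":0,"dz":0,"rx":0,"ry":0,"rz":0,"grip":1},{"dx":0,"dy":0,"dz":0,"rx":0,"ry":0,"rz":0,"grip":1},{"dx":0,"dy":0,"dz":0,"rx":0,"ry":0,"rz":0,"grip":1},{"dx":0,"dy":0,"dz":0,"rx":0,"ry":0,"rz":0,"grip":1},{"dx":0,"dy":0,"dz":0,"rx":0,"ry":0,"rz":0,"grip":1},{"dx":0,"dy":0,"dz":0,"rx":0,"ry":0,"rz":0,"grip":1},{"dx":0,"dy":0,"dz":0,"rx":0,"ry":0,"rz":0,"grip":1},{"dx":0,"dy":0,"dz":0,"rx":0,"ry":0,"rz":0,"grip":1},{"dx":0,"dy":0,"dz":0,"rx":0,"ry":0,"rz":0,"grip":1}]' >/dev/null
python3 knob.py
```

```text
time_s: 31.82
ee_pos: [0.6234, 0.0691, 0.3058]
tool_rot: [180.0, 0.0, -177.0]
ft_force: [-0.1, 0.0, 0.2]
opening: 0.005
grip_force: 0.0
side top 206.2 knob y [-53.2 -46.7 -29.8] arm z [118.3 155.4 204.8]
scene top 203.3 knob y [-47.9 -29.4 -13.8] arm z [116.3 151.5 200.7]
rot [-0.      0.      0.0017]
t 31.93 at [0.6234 0.0691 0.3058] d [-0.0045 -0.0895  0.0881]
side top 143.5 knob y [-72.    0.7  61.9] arm z [117.1 131.8 141.3]
scene top 143.3 knob y [-59.5  16.1  70.4] arm z [113.2 131.1 140.7]
rot [-0.      0.      0.0017]
t 33.52 at [0.6234 0.0691 0.3058] d [-0.0045 -0.0895  0.0881]
```

```bash

python3 -m pendant '[{"dx":0,"dy":0,"dz":0,"rx":0,"ry":0,"rz":0,"grip":1},{"dx":0,"dy":0,"dz":0,"rx":0,"ry":0,"rz":0,"grip":1},{"dx":0,"dy":0,"dz":0,"rx":0,"ry":0,"rz":0,"grip":1},{"dx":0,"dy":0,"dz":0,"rx":0,"ry":0,"rz":0,"grip":1},{"dx":0,"dy":0,"dz":0,"rx":0,"ry":0,"rz":0,"grip":1},{"dx":0,"dy":0,"dz":0,"rx":0,"ry":0,"rz":0,"grip":1},{"dx":0,"dy":0,"dz":0,"rx":0,"ry":0,"rz":0,"grip":1},{"dx":0,"dy":0,"dz":0,"rx":0,"ry":0,"rz":0,"grip":1}]' >/dev/null
python3 knob.py
python3 - <<'E'
from h import *
from fit import fit
x,y,z=(fit(np.load('sidek.npz'))[0]*1000).T
print([(a,np.percentile(z[(abs(y+3)<28)&(abs(x-a)<6)&(z<112)],97).round(1)) for a in (-55,-30,-10,5,52)],[(a,((abs(y+3)<28)&(abs(x-a)<1)&(z>99)&(z<112)).sum()) for a in range(48,64,2)])
print(robot.hand_in())
E
```

```text
side top 143.7 knob y [-72.   -0.1  62.9] arm z [116.6 131.7 141.4]
scene top 142.8 knob y [-60.7  16.   70.7] arm z [114.3 131.  140.7]
rot [ 0.     -0.      0.0017]
t 34.62 at [0.6234 0.0692 0.3058] d [-0.0045 -0.0895  0.0881]
[(-55, np.float64(110.1)), (-30, np.float64(109.5)), (-10, np.float64(110.1)), (5, np.float64(109.7)), (52, np.float64(109.8))] [(48, np.int64(3)), (50, np.int64(8)), (52, np.int64(6)), (54, np.int64(11)), (56, np.int64(8)), (58, np.int64(0)), (60, np.int64(0)), (62, np.int64(0))]
the job is handed in; nothing more can be done
None
```

I handed the job in at about 35 s (no verdict was returned): by the cameras and force readings the post is bedded in the V, was pressed against the stop rod with about 10 N at the tool, and has the hold-down arm resting on it.

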